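Hold the weekly pill organizer level over the dish

ROBOT

A 6-joint arm with a two-finger parallel gripper is mounted at the origin on the work surface. World frame = base frame: x ahead of the robot, y to its left, z up, the work surface at z = 0. Lengths are in m, angles in rad, forces in N, time in s.
With the tool pointing down it reaches from about 0.25 to 0.775 m from the base axis. Payload 4 kg.
Tool frame: the origin (TCP) lies where the fingers leave the gripper's body, on its centre line; the fingertips stand 97 mm ahead of it and the grasp point (between the pads) lies 78 mm ahead of it; z points along the fingers, x is the direction in which the jaws open and shut, and the axes are right-handed (so a half turn about z gives the same grasp; the last joint's range is limited). The gripper opens to 94 mm and grips with 3 to 60 N. Pads are 16 mm wide; open, the fingers measure 119 mm over their backs; the gripper's body (75 mm by 177 mm) begins 78 mm behind the grasp point.
Start: joints at [-1.333, 0.087, 1.371, -0, 1.684, -0.103], TCP at [0.184, -0.518, 0.303] pointing down, gripper open.
Joint ranges: [-3.1, 3.1], [-0.76, 2.03], [0.27, 2.55], [-1.08, 4.22], [0.17, 2.65], [-2.57, 2.57]. Speed limits (rad/s): [2.79, 2.79, 3.14, 3.14, 3.14, 3.14].

INTERFACE

Orientations are given as [roll, pitch, yaw] about the fixed x, y, z axes, in that order (R = Rz(yaw) Ry(pitch) Rx(roll)).
In Python, from bench import * gives the robot as it stands.
- The arm moves only by the tool jog_arm, never from a script. Its argument "moves" is a list of rows, each a list of 7 numbers: the turn, a rotation vector about the world's x, y, z in rad, then the shift along the world's x, y, z in mm, then the finger opening in mm, from 0 to 94. In form: [[rx, ry, rz, tx, ty, tz, fingers], ...]. A call has 1 to 12 rows; each row shifts and turns the commanded pose from where the row before left it; what a row does not reach is not made up. A row lasts 1/8 s, in which the tool goes at most 62.5 mm and 10.7 degrees, less where a joint would pass 70% of its speed; a pose out of reach is approached as far as the arm can. A call is refused whole if a number of a shift passes 62.5 or a number of a turn 0.188, either way. A call with a gripper value outside its range is refused whole. The fingers move at their own pace and stop on an object; the grip force is fixed at half the most. Time passes only in rows, so rows that do not move let the fingers close. It gives the time, the measured TCP pose, the force and the opening at its end, in the units of the state.
- get_obs(): the state, without advancing time (a new reading comes with each control period).
- snapshot(name): name is "side" or "top" or "wrist"; returns the picture (420x560x3 uint8, red, green, blue); there is no depth.
- get_calibration(name): a dict with "camera_matrix" (3x3 intrinsics, pixels), "k1" (the pictures are not rectified: a ray, as slopes to the right and down, at radius r is drawn at 1 + k1 r^2 times it, then the intrinsics apply), "R" (3x3) and "t" (3): a world point X has camera coordinates R X + t. Camera axes: x right, y down, z forward; pixel columns grow to the right and rows downward; lengths in m; the calibration is good to about 2 mm. A picture is of the moment at which its call begins: read the wrist's pose just before it. get_calibration takes no time and is no camera call; for the wrist camera it gives the pose at the moment of the call.
- close_job(): hands the job in, once; it reports no verdict.
Trained networks look in the newest picture that a camera, given by its name, has taken for a name from the list of things; names that differ only in an ending like _2 or _b are one class to them, and where a whole thing is asked for, a point or a joint stands for the part that bears it (a point fixed in the world has none). Each returns a list of dicts, best first, with "conf" (0 to 1); they miss things now and then, are a little off and sometimes report something else, mostly with a low value. They report only what shows in the picture. A call takes as long as a camera call. They do not tell look-alikes from the thing itself.
- look_for(label, camera): "bbox" ([left, top, right, bottom] in pixels, round what is visible of it).
The state is a dict: "time": time; "joint_positions": joint angles; "qvel": joint speeds; "joint_torque": joint torques, N m; "tool_pos": TCP position; "ee_rot": TCP orientation; "wrist_force": force on the tool from outside, world axes, zero at the start; "wrist_torque": the same for the moment, N m; "width": finger opening in m.
Only numpy, scipy, OpenCV 4.12 (cv2) and the standard library are available. Lean on these libraries where they do the work, as an engineer would, in place of code of your own. Each camera call takes 0.05 s, during which the arm holds its last target.

TASK

Pick the long weekly pill organizer out of the cluttered bedside tray; its end lid was left open with a tablet in it, so keep it level all the way and do not lose the tablet. Hold it steady and level in the gripper with the open end compartment above the middle of the white dish, its underside about 10 cm above the dish's rim, and finish while still holding it there: do not put it down. Leave the dish and all the other things where they are.

Things in the scene. Friction and masses are not known exactly. Their poses are not given: they have to be found in the camera images.
- organizer: Weekly pill organizer, blue plastic, loose, flat in the tray: a bar 154 x 34 x 28 mm, 0.1 kg, with seven lids in a row. Six are shut; that of one end compartment stands upright along a long side, its top 55 mm above the underside. Origin: centre of the underside; x along the length to the open end, y across to the side of the raised lid, z up
- organizer_center (a point): Centre of the weekly pill organizer, half-way up (14 mm above its underside) and half-way along; same axes as the organizer. Good place to grip across the 34 mm width: it balances within 8 mm of here, and at least 25 mm is free beside both long sides here
- open_compartment (a point): Middle of the organizer's open end compartment, 14 mm above the underside, 65 mm along +x from the organizer's centre. The compartment is 20 by 30 mm inside, 20 mm deep, open at the top
- tablet_center (a point): Centre of the loose white tablet, 14 mm across and 7 mm thick, lying in the open compartment; it must stay in there
- tray: Open bedside tray of light wood, fixed, 288 (its x) by 302 (its y) mm outside, walls 6 mm thick, rim 40 mm above the nightstand, inner floor 6 mm above it. Origin: centre of the underside. It lies left or right of the dish. Three long things lie side by side in it in any order, roughly along its y; two small ones at its +y end
- dish_rim (a point): Centre of the mouth of the shallow round white ceramic dish, 120 mm across, 30 mm high, standing loose on the nightstand; this point is level with its rim
- glasses_case: Black glasses case with steel clip, 155 x 60 x 36 mm, in the tray; leave it. Origin: centre of the underside, x along its length
- short_box: Short travel pill box of the same blue plastic, 88 x 34 x 28 mm with only four lids, all shut, in the tray; not the one wanted, leave it. Origin: centre of the underside, x along its length
- inhaler: White inhaler tube with grey twist cap, 95 mm long, 34 mm thick, lying in the tray; leave it. Origin: centre of the underside, x along its length towards the cap
- nail_clipper: Steel nail clipper with lever, 60 x 13 x 15 mm, in the tray; leave it. Origin: centre of the underside
Things that resemble listed ones, but are neither listed nor needed, are in the scene too. Of the things shaped like the part that bears dish_rim, the white one is meant. Leave any yellow look-alike of the organizer alone.

How it is judged:
On the way:
1. the organizer is lifted level, clear of the tray's rim, in the gripper (height (world z) of organizer above 0.06 m and angle between organizer's own z axis and vertical below 0.2 rad and contact force between organizer and the fingers above 0.5 N), for 0.2 s.
At the end, for the whole second after the job is handed in: The gripper alone holds the organizer: underside 60 to 150 mm above the dish rim, level within 8 degrees, still (20 mm/s, 0.15 rad/s), middle of the open compartment within 30 mm sideways of the dish centre, tablet still in the compartment (contact force between organizer and the fingers above 0.5 N and height (world z) of organizer between 0.09 and 0.18 m and angle between organizer's own z axis and vertical below 0.14 rad and horizontal distance between open_compartment and dish_rim below 0.03 m and linear speed of organizer below 0.02 m/s and angular speed of organizer below 0.15 rad/s and contact force between organizer and tray below 0.1 N and contact force between organizer and dish below 0.1 N and x of tablet_center in the frame of organizer between 0.055 and 0.077 m and y of tablet_center in the frame of organizer between -0.017 and 0.017 m and z of tablet_center in the frame of organizer between 0 and 0.026 m); the arm keeps its last pose, push and grip.
It fails at once if the organizer is tipped more than 20 degrees (angle between organizer's own z axis and vertical above 0.35 rad).
It fails at once if the tablet leaves its compartment (not (x of tablet_center in the frame of organizer between 0.055 and 0.077 m and y of tablet_center in the frame of organizer between -0.017 and 0.017 m and z of tablet_center in the frame of organizer between 0 and 0.026 m)).
It fails at once if another thing is shifted more than 25 mm (distance of any of glasses_case, short_box, inhaler, nail_clipper, dish_rim from where it was at the start of the episode above 0.025 m).
It also fails if it takes over 40 s, if anything falls off the work surface, if the arm or the gripper's body presses on something with over 40 N, if the wrist force passes 120 N, or if a joint passes its speed limit or range.

## Working session

There is one attempt and no reset: what is moved stays moved. The work goes in short steps, Python scripts to look and compute and a tool call to move; the robot and the scene stay as the last step left them, time stands still between calls to the robot, and variables do not carry over. Pictures are saved under pics/ and viewed, and the job is handed in when it is done.

Besides the shell and the picture viewer there is one more tool, called after ">>>" as name([rows], argument=value, ...), one row to a line, values as JSON. jog_arm: Moves the arm, as the interface text tells. Its arguments: {"type":"object","properties":{"moves":{"type":"array","items":{"type":"array","items":{"type":"number"}}}},"required":["moves"]}

```bash
mkdir -p pics; ls
python3 - <<'E'
from bench import *
import cv2
o=get_obs();print(o)
for n in ["top","side","wrist"]:
    im=snapshot(n);cv2.imwrite(f"pics/{n}0.png",im[:,:,::-1])
    print(n,get_calibration(n))
    for l in ["organizer","dish_rim","tray"]:
        print(l,look_for(l,n))
E
```

```text
pics
{'time': 0.0, 'joint_positions': array([-1.33310442e+00,  8.79232261e-02,  1.37225867e+00, -1.05258609e-05,
        1.68358762e+00, -1.03111023e-01]), 'qvel': array([ 1.14592605e-05, -1.67107997e-03,  9.27700764e-05,  1.21673809e-03,
        1.35595119e-03,  1.05326850e-04]), 'joint_torque': array([ 8.47325146e-05, -3.40180564e+01, -3.02425468e+01,  7.18580699e-02,
        3.30680399e-02, -1.66597501e-04]), 'tool_pos': array([ 0.18374069, -0.51803817,  0.30151908]), 'ee_rot': array([-3.14137900e+00,  2.16637841e-03, -1.22999434e+00]), 'wrist_force': array([0.42124196, 0.49628542, 0.73318534]), 'wrist_torque': array([0.0075751 , 0.00097278, 0.00756555]), 'width': 0.09402157118514869}
top {'camera_matrix': array([[528.76866004,   0.        , 281.84337113],
       [  0.        , 528.76866004, 213.76962573],
       [  0.        ,   0.        ,   1.        ]]), 'k1': -0.008097261293159892, 'R': array([[-0.01873754, -0.99981709, -0.00383261],
       [-0.99696314,  0.01897358, -0.07552818],
       [ 0.07558708,  0.00240576, -0.9971363 ]]), 't': array([-0.01737816,  0.49213463,  1.24616
[... 963 characters left out ...]
27.6, 317.5, 155.4], 'conf': 0.75}, {'bbox': [314.2, 180.5, 366.8, 218.6], 'conf': 0.71}, {'bbox': [131.6, 217.8, 207.3, 280.3], 'conf': 0.37}]
tray [{'bbox': [73.8, 195.4, 297.5, 391.6], 'conf': 0.98}, {'bbox': [207.7, 249.9, 275.9, 321.0], 'conf': 0.25}]
wrist {'camera_matrix': array([[290.85547008,   0.        , 276.06704537],
       [  0.        , 290.85547008, 204.88042322],
       [  0.        ,   0.        ,   1.        ]]), 'k1': 0.016481306714381784, 'R': array([[ 0.33391078, -0.94260385, -0.00125377],
       [-0.90349056, -0.32043379,  0.28465242],
       [-0.26871621, -0.09391574, -0.95862998]]), 't': array([-0.54941263, -0.03049677,  0.39199237])}
organizer []
dish_rim []
tray []
```

View pics/top0.png

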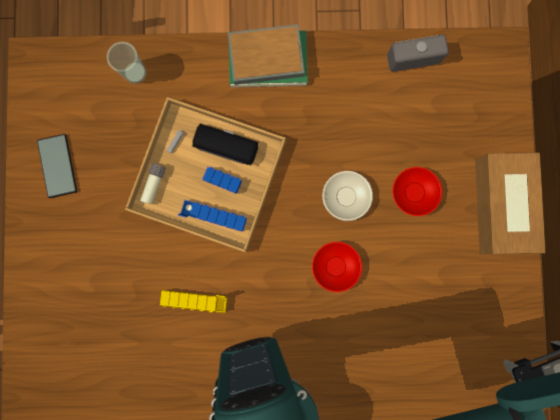

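View pics/side0.png

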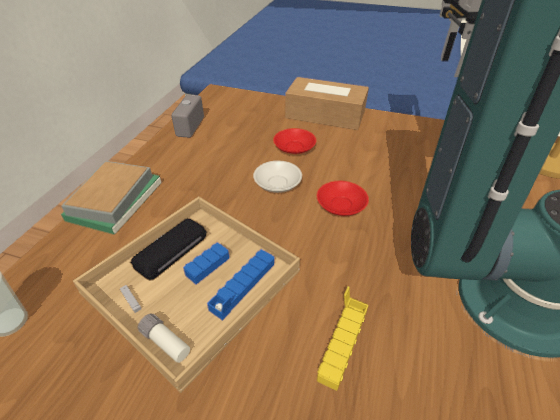

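Run:
```python
import cv2
im=cv2.imread("pics/top0.png")[90:320,120:380];cv2.imwrite("pics/topz.png",cv2.resize(im,(780,690)[:2] and (676,598),interpolation=cv2.INTER_CUBIC))
im=cv2.imread("pics/side0.png")[190:400,60:340];cv2.imwrite("pics/sidez.png",cv2.resize(im,(784,588),interpolation=cv2.INTER_CUBIC))
```

```text
(no output)
```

View pics/topz.png

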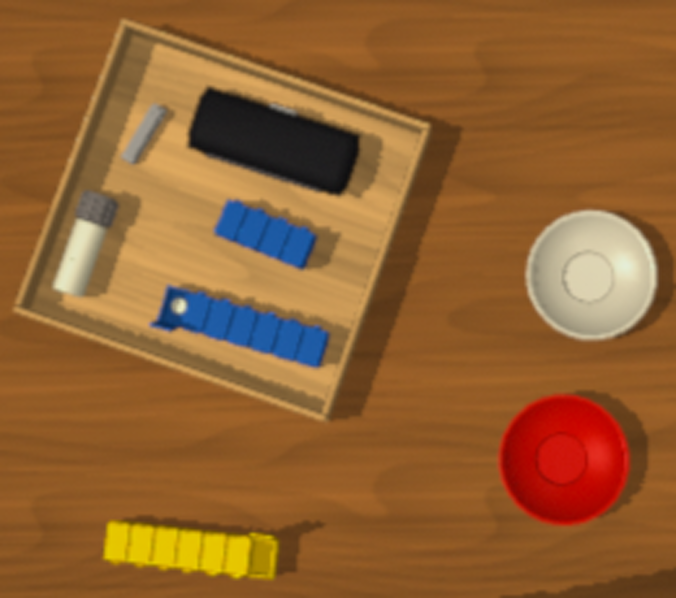

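View pics/sidez.png

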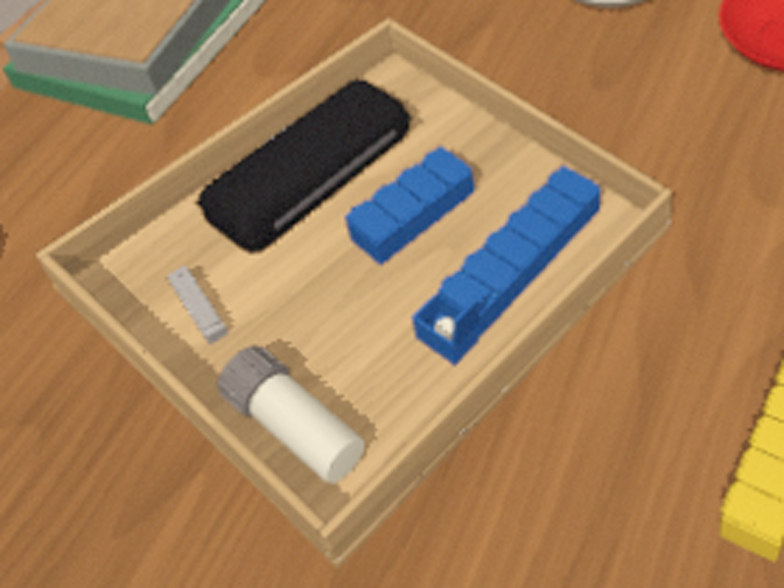

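The top view shows the blue organizer at about (215,215), with its open end and tablet at the left (187,209). The white dish is at (347,196). The short box, red dishes and yellow look-alike are clearly distinct from them. I'll fit the pose by silhouette in both views.

```bash
cat > h.py <<'E'
import numpy as np, cv2
def proj(X,c):
    X=np.atleast_2d(X);p=X@np.array(c["R"]).T+np.array(c["t"]);s=p[:,:2]/p[:,2:]
    s=s*(1+c["k1"]*(s**2).sum(1,keepdims=True))
    K=c["camera_matrix"];return s*[K[0,0],K[1,1]]+[K[0,2],K[1,2]]
def ray(uv,c,z):
    K=c["camera_matrix"];d=(np.array(uv,float)-[K[0,2],K[1,2]])/[K[0,0],K[1,1]]
    s=d.copy()
    for _ in range(10): s=d/(1+c["k1"]*(s@s))
    R=np.array(c["R"]);t=np.array(c["t"]);C=-R.T@t;v=R.T@np.array([s[0],s[1],1])
    return C+v*(z-C[2])/v[2]
def boxpts(x0,x1,y0,y1,z0,z1):
    return np.array([[a,b,d] for a in(x0,x1) for b in(y0,y1) for d in(z0,z1)])
PARTS=[boxpts(-.077,.077,-.017,.017,0,.028),boxpts(.054,.077,.014,.017,.028,.055)]
def place(P,x,y,z,yaw):
    c,s=np.cos(yaw),np.sin(yaw);return P@np.array([[c,-s,0],[s,c,0],[0,0,1]]).T+[x,y,z]
def sil(pose,c,S=4,z=0.006):
    m=np.zeros((420*S,560*S),np.uint8)
    for P in PARTS:
        h=cv2.convexHull(((proj(place(P,pose[0],pose[1],z,pose[2]),c)+.5)*S).astype(np.float32)).astype(np.int32)
        cv2.fillConvexPoly(m,h,255)
    return cv2.resize(m,(560,420),interpolation=cv2.INTER_AREA)/255.
E
cat > fit.py <<'E'
from bench import *
from h import *
from scipy.optimize import minimize
ct,cs=get_calibration("top"),get_calibration("side")
M=[]
for n,c,seed in(("top",ct,(215,215)),("side",cs,(243,285))):
    im=cv2.imread(f"pics/{n}0.png");hsv=cv2.cvtColor(im,cv2.COLOR_BGR2HSV)
    m=cv2.inRange(hsv,(100,110,30),(130,255,255))
    k,l,st,ce=cv2.connectedComponentsWithStats(m)
    i=l[seed[1],seed[0]]
    mm=((l==i)*255).astype(np.uint8);mm=cv2.morphologyEx(mm,cv2.MORPH_CLOSE,np.ones((7,7)));print(n,i,st[i]);M.append(mm/255.)
x0=ray((215,215),ct,.03);yaw=np.arctan2(*(ray((187,209),ct,.03)-ray((244,222),ct,.03))[[1,0]])
print(x0,yaw)
def run(use):
    f=lambda p:sum(np.abs(sil(p,c)-m).sum()/m.sum() for i,(c,m) in enumerate(zip((ct,cs),M)) if i in use)
    r=minimize(f,[x0[0],x0[1],yaw],method="Nelder-Mead",options=dict(initial_simplex=[[x0[0]+a,x0[1]+b,yaw+g] for a,b,g in((0,0,0),(.012,0,0),(0,.012,0),(0,0,.1))],xatol=1e-4,fatol=1e-4))
    return r
for u in((0,),(1,),(0,1)):
    r=run(u);print(u,r.x,r.fun)
p=r.x
# dish
for n,c in(("top",ct),("side",cs)):
    im=cv2.imread(f"pics/{n}0.png")
    for k in(0,1):
        pass
b=[322.9,171.6,370.9,222.5];print("dish top",ray(((b[0]+b[2])/2,(b[1]+b[3])/2),ct,.03))
th=np.linspace(0,6.28,60)
from scipy.optimize import least_squares
def bb(xy,c):
    q=np.vstack([proj(np.c_[xy[0]+.06*np.cos(th),xy[1]+.06*np.sin(th),0*th+.03],c)]);return np.r_[q.min(0),q.max(0)]
print("top bbox pred",bb(ray((347,196.5),ct,.03),ct))
for n,c,b in(("top",ct,b),("side",cs,look_for and None)):
    if b is not None:
        print(least_squares(lambda xy:bb(xy,c)-b,ray((347,196.5),ct,.03)[:2]).x)
im=cv2.imread("pics/side0.png");g=cv2.cvtColor(im,cv2.COLOR_BGR2HSV)
# overlay
for n,c in(("top",ct),("side",cs)):
    im=cv2.imread(f"pics/{n}0.png")
    s=sil(p,c);cn,_=cv2.findContours((s>.5).astype(np.uint8),0,2);cv2.drawContours(im,cn,-1,(0,255,0),1)
    d=ray((347,196.5),ct,.03)
    for q in proj(np.c_[d[0]+.06*np.cos(th),d[1]+.06*np.sin(th),0*th+.03],c): cv2.circle(im,tuple(q.astype(int)),0,(0,0,255),-1)
    im=im[90:320,120:380] if n=="top" else im[110:380,70:350]
    cv2.imwrite(f"pics/ov_{n}.png",cv2.resize(im,None,fx=2.2,fy=2.2))
E
python3 fit.py
```

```text
top 2 [180 201  66  30 878]
side 246 [ 208  250   66   70 1626]
[0.49094355 0.13183425 0.03      ] 1.3276290788027156
(0,) [0.49088892 0.13634205 1.28612966] 0.10724030712608668
(1,) [0.49044875 0.13573814 1.30356984] 0.12360073427104892
(0, 1) [0.49018823 0.13460634 1.28600297] 0.23317742579294118
dish top [ 0.52773009 -0.18192976  0.03      ]
top bbox pred [321.76723557 171.46953381 372.26832246 221.70060688]
[ 0.52793908 -0.18189343]
```

View pics/ov_top.png

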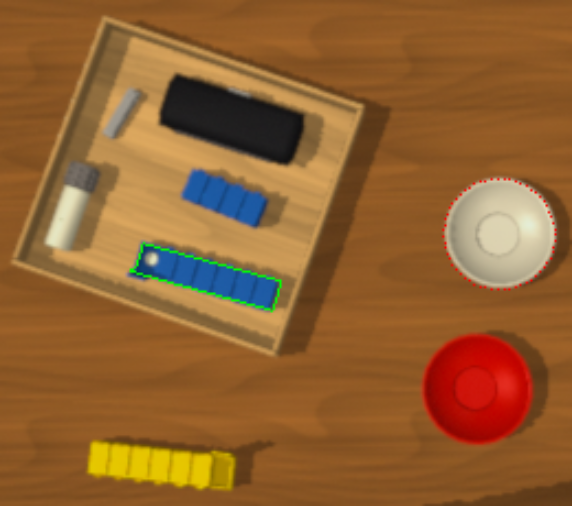

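View pics/ov_side.png

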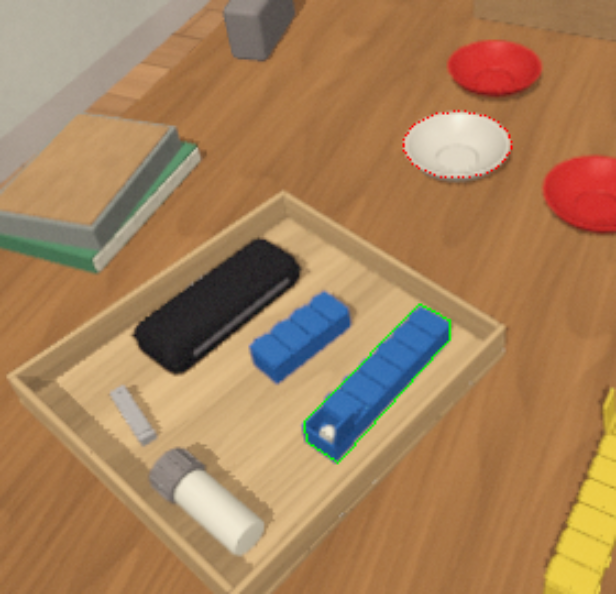

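The fit gives the organizer centre at (0.490, 0.135), yaw about 1.29. The dish centre is (0.528, -0.182). I'll move above the grasp point and look with the wrist camera.

>>> jog_arm([
  [0, 0, 0.079, 25, 54, 0, 94],
  [0, 0, 0.079, 25, 54, 0, 80],
  [0, 0, 0.079, 26, 54, 0, 54],
  [0, 0, 0.079, 26, 55, 0, 54],
  [0, 0, 0.079, 26, 55, 0, 54],
  [0, 0, 0.079, 26, 55, 0, 54],
  [0, 0, 0.079, 26, 55, 0, 54],
  [0, 0, 0.079, 25, 54, 0, 54],
  [0, 0, 0.079, 25, 54, 0, 54],
  [0, 0, 0.079, 25, 54, -10, 54],
  [0, 0, 0.079, 25, 54, -20, 54],
  [0, 0, 0.079, 26, 55, -20, 54],
])

```text
time: 2.1
tool_pos: [0.4897, 0.1351, 0.2533]
ee_rot: [-3.141, -0.002, -0.279]
wrist_force: [1.9, -0.7, 0.2]
width: 0.0539
```

Run:
```python
from bench import *
from h import *
o=get_obs();print(o['time'],o['tool_pos'],o['ee_rot'],o['width'],o['qvel'].round(3))
c=get_calibration("wrist")
im=snapshot("wrist")[:,:,::-1].copy();cv2.imwrite("pics/w1.png",im)
s=sil((.490,.135,1.29),c);cn,_=cv2.findContours((s>.5).astype(np.uint8),0,2);cv2.drawContours(im,cn,-1,(0,255,0),1)
cv2.imwrite("pics/w1o.png",im)
```

```text
2.1 [0.4897322  0.1351143  0.25327305] [-3.14124038e+00 -1.81954939e-03 -2.78882199e-01] 0.0539239285428304 [ 0.828  0.729 -0.395 -0.005 -0.337  0.202]
```

View pics/w1o.png

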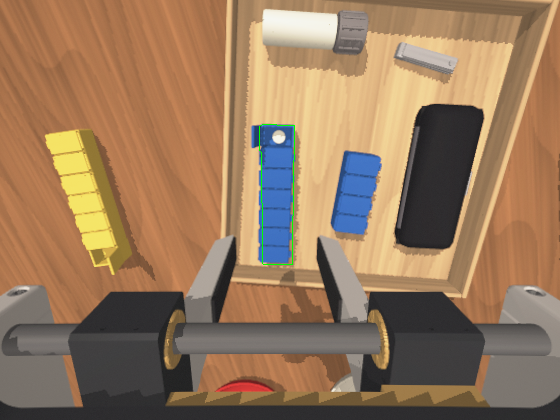

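```bash
cat > fw.py <<'E'
from bench import *
from h import *
import h,sys
from scipy.optimize import minimize
snapshot("wrist");snapshot("wrist")
o=get_obs();c=get_calibration("wrist");im=snapshot("wrist")[:,:,::-1].copy()
print(o['time'],o['tool_pos'],o['ee_rot'],o['qvel'].round(3))
hsv=cv2.cvtColor(im,cv2.COLOR_BGR2HSV);m=cv2.inRange(hsv,(100,110,30),(130,255,255))
m=cv2.morphologyEx(m,cv2.MORPH_CLOSE,np.ones((5,5)))
k,l,st,ce=cv2.connectedComponentsWithStats(m);i=max(range(1,k),key=lambda j:st[j,4]);print(st[i],ce[i])
m=(l==i).astype(float);m=cv2.morphologyEx(m,cv2.MORPH_CLOSE,np.ones((15,15)))
h.PARTS=[h.PARTS[0],boxpts(.054,.077,.017,.023,.028,.055)]
f=lambda p:np.abs(sil(p,c)-m).sum()/m.sum()
x=np.array([.49,.135,1.29])
r=minimize(f,x,method="Nelder-Mead",options=dict(initial_simplex=[x,x+[.01,0,0],x+[0,.01,0],x+[0,0,.08]],xatol=1e-4,fatol=1e-4))
print(r.x,r.fun)
s=sil(r.x,c);cn,_=cv2.findContours((s>.5).astype(np.uint8),0,2);cv2.drawContours(im,cn,-1,(0,255,0),1)
cv2.imwrite("pics/w2o.png",cv2.resize(im[90:290,180:400],None,fx=2.8,fy=2.8))
E
python3 fw.py
```

```text
2.25 [0.48878392 0.13508783 0.25118937] [ 3.13968157  0.00382219 -0.27778784] [-0.057 -0.053 -0.002 -0.023  0.016 -0.002]
[ 254  124   43  139 4472] [276.269678   191.23703041]
[0.48838483 0.13665841 1.27062431] 0.06045541059907647
```

View pics/w2o.png

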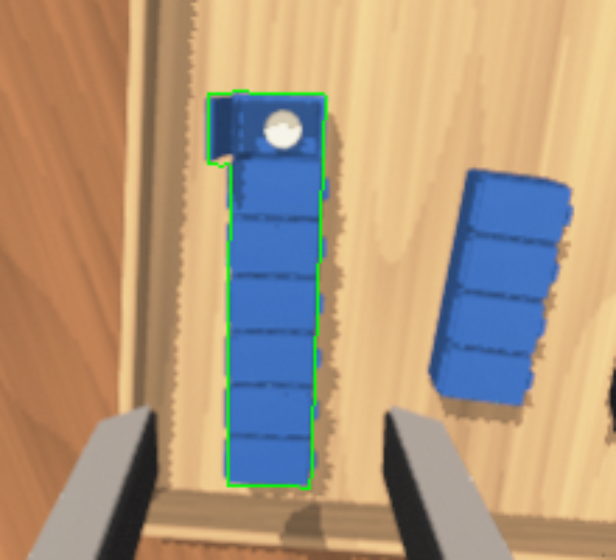

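>>> jog_arm([
  [0, 0, -0.012, 0, 2, -20, 54],
  [0, 0, 0, 0, 0, -25, 54],
  [0, 0, 0, 0, 0, -25, 54],
  [0, 0, 0, 0, 0, -25, 54],
  [0, 0, 0, 0, 0, -20, 54],
  [0, 0, 0, 0, 0, -15, 54],
  [0, 0, 0, 0, 0, -8, 54],
  [0, 0, 0, 0, 0, -4, 54],
  [0, 0, 0, 0, 0, 0, 54],
  [0, 0, 0, 0, 0, 0, 54],
])

```text
time: 3.55
tool_pos: [0.4895, 0.1352, 0.112]
ee_rot: [-3.141, -0.001, -0.294]
wrist_force: [0.5, 0.2, -0.2]
width: 0.0539
```

Run:
```python
from bench import *
from h import *
o=get_obs();print(o['time'],o['tool_pos'],o['ee_rot'],o['width'],o['wrist_force'])
im=snapshot("wrist")[:,:,::-1].copy();cv2.imwrite("pics/w3.png",im)
im=snapshot("side")[:,:,::-1].copy();cv2.imwrite("pics/s3.png",cv2.resize(im[200:400,80:340],None,fx=2.8,fy=2.8))
```

```text
3.55 [0.48953655 0.13517333 0.11197732] [-3.14104577e+00 -1.33144632e-03 -2.93882322e-01] 0.05389018007418677 [ 0.47664812  0.16934219 -0.15662658]
```

View pics/w3.png

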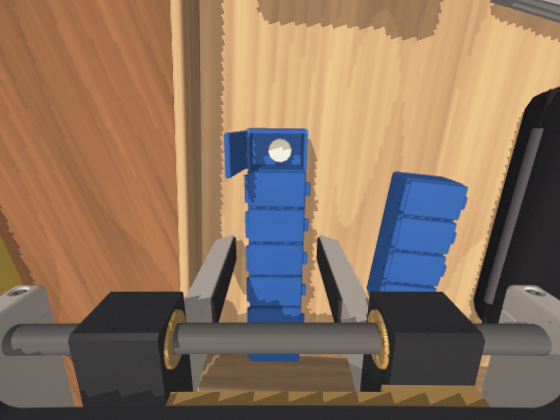

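View pics/s3.png

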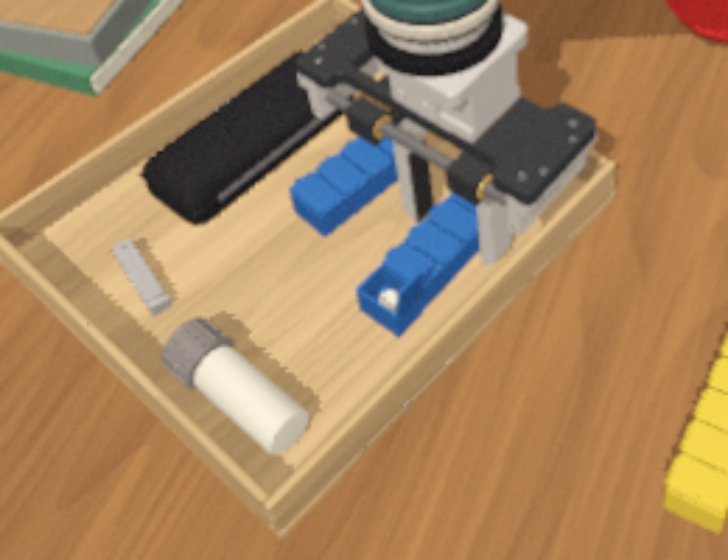

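The fingers straddle the organizer, well centred. I'll lower the last 5 mm and close.

>>> jog_arm([
  [0, 0, 0, -0.5, 1.5, -3, 54],
  [0, 0, 0, 0, 0, -2, 54],
  [0, 0, 0, 0, 0, 0, 46],
  [0, 0, 0, 0, 0, 0, 42],
  [0, 0, 0, 0, 0, 0, 39],
  [0, 0, 0, 0, 0, 0, 37],
  [0, 0, 0, 0, 0, 0, 35],
  [0, 0, 0, 0, 0, 0, 33],
  [0, 0, 0, 0, 0, 0, 30],
  [0, 0, 0, 0, 0, 0, 25],
  [0, 0, 0, 0, 0, 0, 20],
  [0, 0, 0, 0, 0, 0, 20],
])

```text
time: 5.15
tool_pos: [0.4887, 0.1366, 0.1063]
ee_rot: [-3.142, -0.0, -0.294]
wrist_force: [0.0, -0.4, -0.3]
width: 0.0337
```

>>> jog_arm([
  [0, 0, 0, 0, 0, 1, 20],
  [0, 0, 0, 0, 0, 3, 20],
  [0, 0, 0, 0, 0, 5, 20],
  [0, 0, 0, 0, 0, 6, 20],
  [0, 0, 0, 0, 0, 5, 20],
  [0, 0, 0, 0, 0, 3, 20],
  [0, 0, 0, 0, 0, 1, 20],
  [0, 0, 0, 0, 0, 0, 20],
])

```text
time: 6.15
tool_pos: [0.4885, 0.1366, 0.1302]
ee_rot: [3.142, -0.0, -0.294]
wrist_force: [0.1, -0.3, -1.8]
width: 0.0339
```

Run:
```python
from bench import *
from h import *
o=get_obs();print(o['time'],o['tool_pos'],o['ee_rot'],o['width'],o['wrist_force'],o['wrist_torque'])
im=snapshot("wrist")[:,:,::-1].copy();cv2.imwrite("pics/w4.png",im)
im=snapshot("side")[:,:,::-1].copy();cv2.imwrite("pics/s4.png",cv2.resize(im[200:400,80:340],None,fx=2.8,fy=2.8))
```

```text
6.15 [0.48854128 0.13656771 0.13024215] [ 3.14156319e+00 -3.97022823e-05 -2.93968434e-01] 0.03394393019123816 [ 0.06926328 -0.27925576 -1.75935563] [-0.05529404 -0.01902423 -0.02326923]
```

View pics/w4.png

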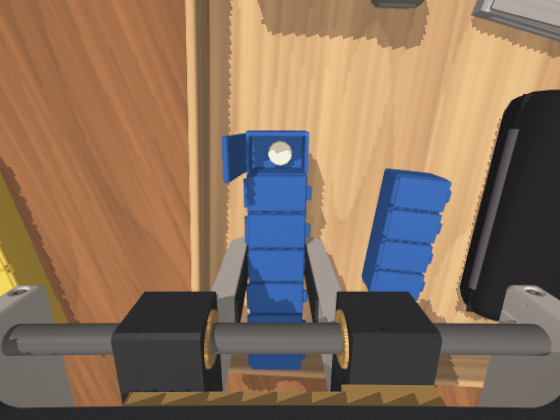

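View pics/s4.png

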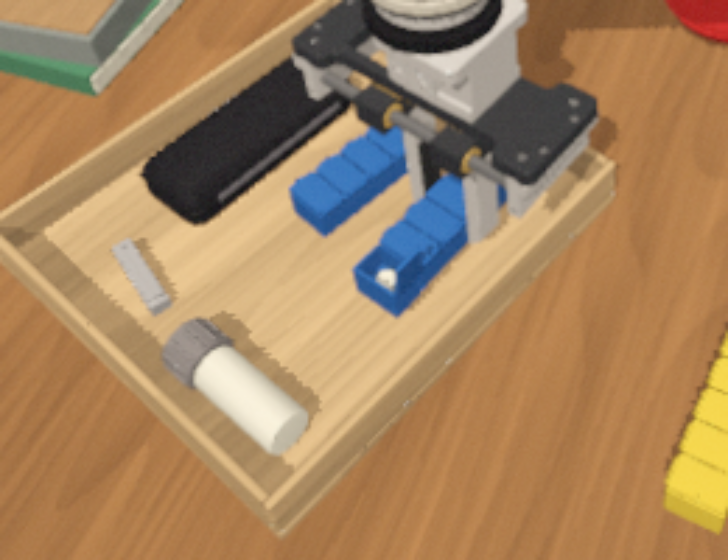

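Gripped at 33.9 mm and level, with the tablet visible at (280,152). Next I'll lift smoothly, then carry it across with gentle ramps.

>>> jog_arm([
  [0, 0, 0, 0, 0, 2, 20],
  [0, 0, 0, 0, 0, 5, 20],
  [0, 0, 0, 0, 0, 9, 20],
  [0, 0, 0, 0, 0, 12, 20],
  [0, 0, 0, 0, 0, 14, 20],
  [0, 0, 0, 0, 0, 16, 20],
  [0, 0, 0, 0, 0, 14, 20],
  [0, 0, 0, 0, 0, 12, 20],
  [0, 0, 0, 0, 0, 9, 20],
  [0, 0, 0, 0, 0, 5, 20],
  [0, 0, 0, 0, 0, 2, 20],
  [0, 0, 0, 0, 0, 0, 20],
])

```text
time: 7.75
tool_pos: [0.4885, 0.1365, 0.2299]
ee_rot: [3.141, 0.0, -0.294]
wrist_force: [-0.6, -0.1, -0.1]
width: 0.0339
```

>>> jog_arm([
  [0, 0, 0, 0, -2, 0, 20],
  [0, 0, 0, 0, -5, 0, 20],
  [0, 0, 0, 0, -8, 0, 20],
  [0, 0, 0, 0.5, -12, 0, 20],
  [0, 0, 0, 0.5, -16, 0, 20],
  [0, 0, 0, 1, -19, 0, 20],
  [0, 0, 0, 1, -21, 0, 20],
  [0, 0, 0, 1, -21, 0, 20],
  [0, 0, 0, 1, -21, 0, 20],
  [0, 0, 0, 1, -21, 0, 20],
  [0, 0, 0, 1, -21, 0, 20],
  [0, 0, 0, 1, -21, 0, 20],
])

```text
time: 9.25
tool_pos: [0.4964, -0.0531, 0.2303]
ee_rot: [3.141, -0.0, -0.295]
wrist_force: [0.1, 0.8, -1.0]
width: 0.0338
```

>>> jog_arm([
  [0, 0, 0, 1.5, -21, 0, 20],
  [0, 0, 0, 1.5, -21, 0, 20],
  [0, 0, 0, 1.5, -21, 0, 20],
  [0, 0, 0, 1.5, -21, 0, 20],
  [0, 0, 0, 1.5, -21, 0, 20],
  [0, 0, 0, 1.5, -20, 0, 20],
  [0, 0, 0, 1, -18, 0, 20],
  [0, 0, 0, 1, -15, 0, 20],
  [0, 0, 0, 0.5, -12, 0, 20],
  [0, 0, 0, 0.5, -9, 0, 20],
  [0, 0, 0, 0, -6, 0, 20],
  [0, 0, 0, 0, -3, 0, 20],
])

```text
time: 10.75
tool_pos: [0.5086, -0.2395, 0.2303]
ee_rot: [-3.141, -0.0, -0.294]
wrist_force: [-0.8, -0.1, -1.8]
width: 0.0343
```

>>> jog_arm([
  [0, 0, 0, 0, -3, 0, 20],
  [0, 0, 0, 0, -2, 0, 20],
  [0, 0, 0, 0, 0, 0, 20],
  [0, 0, 0, 0, 0, 0, 20],
])

```text
time: 11.25
tool_pos: [0.5086, -0.2443, 0.2303]
ee_rot: [-3.141, -0.0, -0.294]
wrist_force: [-0.0, -0.8, -1.4]
width: 0.0336
```

```bash
cat > fin.py <<'E'
from bench import *
from h import *
import h
from scipy.optimize import minimize
h.PARTS=[h.PARTS[0],boxpts(.054,.077,.017,.023,.028,.055)]
o=get_obs();t=o['tool_pos'];yaw=o['ee_rot'][2]+np.pi/2
print(o['time'],t,o['ee_rot'],o['width'],o['wrist_force'],o['qvel'].round(3))
z=t[2]-.1003;d=np.array([np.cos(yaw),np.sin(yaw)])
print("pred open",t[:2]+.065*d,"z",z,"tool err to dish mm",(np.array([.528,-.182])-t[:2]-.065*d)*1e3)
for n in("top","side","wrist"):
    c=get_calibration(n);im=snapshot(n)[:,:,::-1].copy();print(n,look_for("dish_rim",n)[:3],look_for("tablet_center",n)[:2])
    s=sil((t[0],t[1],yaw),c,z=z);cn,_=cv2.findContours((s>.5).astype(np.uint8),0,2);cv2.drawContours(im,cn,-1,(0,255,0),1)
    th=np.linspace(0,6.28,80)
    for q in proj(np.c_[.528+.06*np.cos(th),-.182+.06*np.sin(th),0*th+.03],c):
        if 0<=q[0]<560 and 0<=q[1]<420: im[int(q[1]),int(q[0])]=(0,0,255)
    if n=="top":im=im[120:340,220:480]
    if n=="side":im=im[40:260,180:440]
    cv2.imwrite(f"pics/fin_{n}.png",im if n=="wrist" else cv2.resize(im,None,fx=2.6,fy=2.6))
E
python3 fin.py
```

```text
11.25 [ 0.50860296 -0.24430224  0.23028873] [-3.14149484e+00 -8.97895646e-05 -2.93804917e-01] 0.033626798473999506 [-0.00581274 -0.81842363 -1.42865279] [0.001 0.001 0.    0.001 0.001 0.001]
pred open [ 0.52742671 -0.18208756] z 0.12998872603701556 tool err to dish mm [0.57329135 0.08756253]
top [{'bbox': [320.4, 172.9, 368.8, 219.5], 'conf': 0.86}, {'bbox': [311.5, 238.2, 338.6, 285.5], 'conf': 0.67}, {'bbox': [415.0, 204.6, 430.2, 215.9], 'conf': 0.52}] []
side [{'bbox': [252.9, 159.9, 302.8, 191.9], 'conf': 0.87}, {'bbox': [316.6, 182.3, 368.9, 216.4], 'conf': 0.74}, {'bbox': [273.1, 129.6, 315.5, 156.3], 'conf': 0.63}] []
wrist [{'bbox': [39.2, 92.9, 165.3, 219.1], 'conf': 0.86}, {'bbox': [301.7, 234.3, 383.7, 321.0], 'conf': 0.8}, {'bbox': [217.2, 71.5, 344.2, 187.8], 'conf': 0.64}] [{'bbox': [269.4, 140.6, 292.6, 163.3], 'conf': 0.7}]
```

View pics/fin_wrist.png

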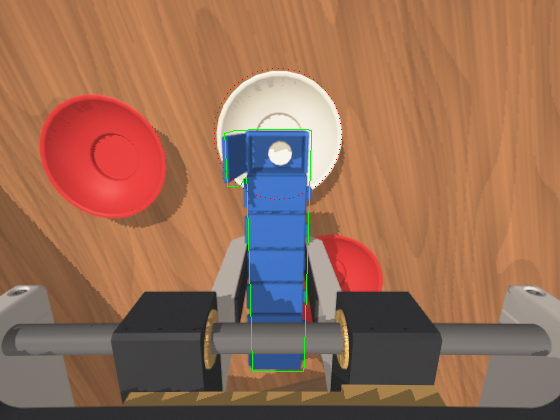

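View pics/fin_top.png

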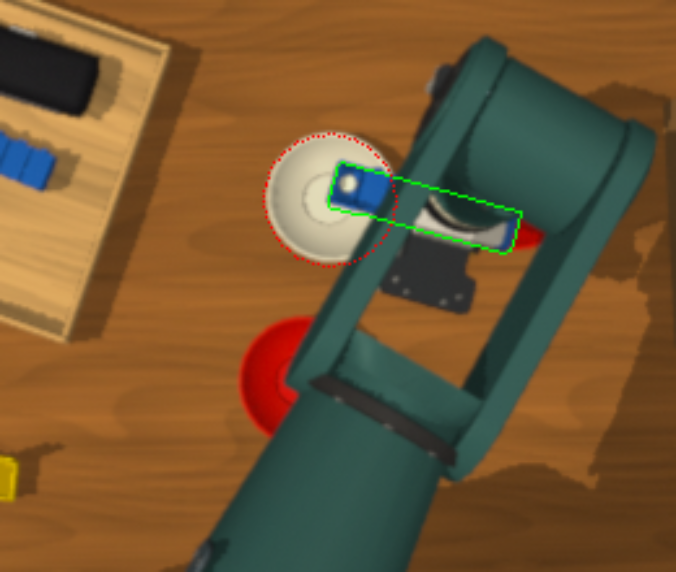

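View pics/fin_side.png

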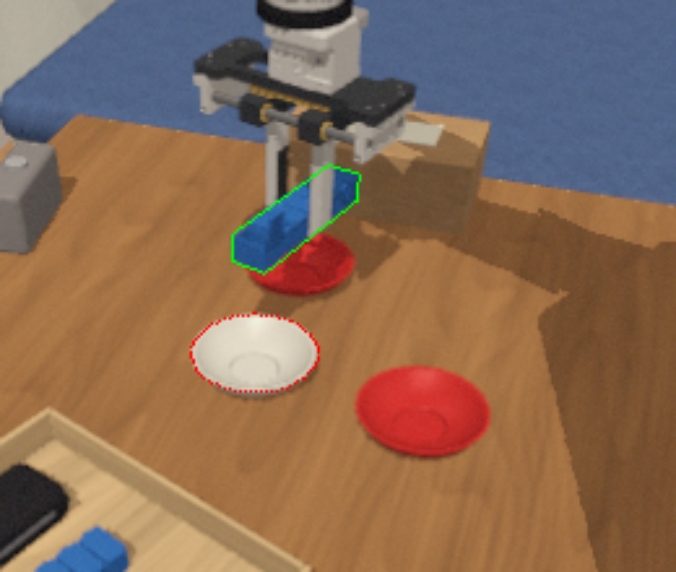

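The predicted outline matches in all three views, with the open compartment above the dish, the tablet inside it, and the arm still. I'll hand it in.

Run:
```python
from bench import *
print(close_job(),get_obs()['time'])
```

```text
the job is handed in; nothing more can be done
the job is handed in; nothing more can be done
```

I picked the blue weekly organizer out of the tray and carried it level to the white dish. I handed the job in at about 12 s, with the gripper still holding it there. No verdict was reported.

**Position:** by the arm's measured pose, the open compartment was within about 1 mm of the dish centre I measured at the start. The underside was at about z = 0.130 m, roughly 100 mm above the rim.

**Level and grip:** the tool's tilt was under 0.001 rad, the joints were still (0.001 rad/s or less) and the fingers were closed at 33.6 mm on the 34 mm organizer.

**Pictures:** the predicted organizer outline matched all three cameras, and the tablet showed in its compartment in the wrist and top views. The white dish still matched its starting position in the top and side views. In the last views the arm hid or cropped out some of the tray, so I did not recheck every item there, but nothing in the move came near them.

**Disagreements:**
- The wrist camera showed the dish rim a few pixels off its predicted place, which fits the stated calibration error.
- My first outline had the raised lid a few millimetres too far in. I corrected that from the wrist view before gripping.

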